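# Sweep plaster offcuts into the bench's waste chute

## Robot

A 6-joint arm with a two-finger parallel gripper is mounted at the origin on the work surface. World frame = base frame: x ahead of the robot, y to its left, z up, the work surface at z = 0. Lengths are in mm, angles in rad, forces in N, time in s.
With the tool pointing down it reaches from about 325 to 875 mm from the base axis. Payload 4.4 kg.
Tool frame: the origin (TCP) lies on the centre line of the jaws, within the pads' length; the fingertips stand ahead of it and the grasp point (between the pads) lies 6 mm ahead of it (ctrl.tcp_to_tips is the z of the fingertips in the tool frame, in mm); z points along the fingers, y is the direction in which the jaws open and shut (so a half turn about z gives the same grasp; the last joint's range is limited). The gripper opens to 85 mm and grips with 20 to 120 N. Pads are 22 mm wide; open, the fingers measure 114 mm over their backs; the gripper's body (76 mm by 85 mm) begins 54 mm behind the grasp point. The pads swing forward as they close: fully open they stand 13 mm farther back than shut.
Start: joints at [-1.415, 0.207, 1.542, -0, 1.393, -0.15], TCP at [173.643, -548.157, 256.282] pointing down, gripper open.
Joint ranges: [-2.73, 2.73], [-0.86, 2.22], [0.23, 2.46], [-1.11, 4.25], [0.08, 2.63], [-2.82, 2.82]. Speed limits (rad/s): [2.79, 2.79, 3.14, 3.14, 3.14, 3.14].

## Interface

Orientations are given as a 3x3 rotation matrix whose columns are the frame's x, y, z axes.
In Python, from plant import ctrl, sensors, optics gives the robot as it stands. Calls block until the motion is done:
- ctrl.move_ptp(position, orientation): joint-space move of the TCP to a pose.
- ctrl.move_l(position, rot=None, vel=150, threshold=None): straight line of the TCP; rot=None keeps the orientation; vel is the mean speed in mm/s. With threshold (N) it stops when the force on the tool has changed by that much, and returns True; else False.
- ctrl.set_joints(angles): joint-space move.
- ctrl.gripper_to(opening, force=None): finger opening in mm; force is the grip in N (None keeps the last); returns when the fingers have stopped.
- ctrl.hold(seconds).
- ctrl.solve_ik(position, orientation): joint angles nearest the present ones, or None.
- sensors.read_state(): the state.
- optics.grab_frame(name): name is "side" or "top" or "wrist"; returns (picture, depth): 384x512x3 uint8, red, green, blue; 384x512 float32, mm along the optical axis (not along the pixel's ray), 0 where there is no reading.
- optics.camera_params(name): a dict with "mtx" (3x3 intrinsics, pixels), "k1" (the pictures are not rectified: a ray, as slopes to the right and down, at radius r is drawn at 1 + k1 r^2 times it, then the intrinsics apply), "R" (3x3) and "t" (3): a world point X has camera coordinates R X + t; the wrist camera has in their place "T_tool_cam" (4x4, takes a point from camera to tool coordinates, whose origin is the TCP and whose axes are the flange's). Camera axes: x right, y down, z forward; pixel columns grow to the right and rows downward; lengths in mm; the calibration is good to about 2 mm. A picture is of the moment at which its call begins: read the wrist's pose just before it. camera_params takes no time and is no camera call.
A pose or a line that the arm cannot do raises ctrl.MotionError and nothing moves.
- ctrl.finish_job(): hands the job in, once; it reports no verdict.
The state is a dict: "t": time; "q": joint angles; "qvel": joint speeds; "tau": joint torques, N m; "eef_pos": TCP position; "eef_rot": TCP orientation; "force": force on the tool from outside, world axes, zero at the start; "wrist_torque": the same for the moment, N m; "grip_width": finger opening in mm.
Only numpy, scipy, OpenCV 4.12 (cv2) and the standard library are available. Lean on these libraries where they do the work, as an engineer would, in place of code of your own. Each camera call takes 0.05 s, during which the arm holds its last target.

## Task

Clear the plaster bench: with the fingertips, sweep the four loose plaster offcuts across the worktop and over the edge into the waste chute. Push them only, without picking any of them up, and leave the two finished casts, the mixing bowl and the beaker where they stand.

Things in the scene. Friction and masses are not known exactly. Their poses are not given: they have to be found in the camera images.
- bench: blue plaster bench, fixed, a little skewed (up to 3.5 degrees); its flat worktop is the work surface at height 0. Origin: at worktop level in the centre of the waste chute's opening, z up, x away from the robot, y to its left. The offcuts start on its +y side, with y from 120 to 400 mm and x within 60 mm of 0, one behind another.
- chute_mouth (a point): centre, at worktop level, of the waste chute: a square-edged rectangular hole in the worktop, 180 mm along the bench's x and 140 mm along its y, with a steel collar 22 mm wide lying flush with the worktop (nothing to climb over). Its steel shaft goes straight down 130 mm to a catch pan. Axes as the bench.
- offcut_strip: loose offcut of set, cream-coloured plaster: a sawn strip with slanted ends, 46 x 16 mm, 13 mm thick, 22 g (mass varies by a third). Lies flat on the worktop at the start, at any yaw. Origin: about the centre of its underside; lengths are along its x and y, z up. Slides with ordinary friction.
- offcut_wedge: loose offcut of set, cream-coloured plaster: a four-sided wedge, 40 x 32 mm, 15 mm thick, 21 g (mass varies by a third). Lies flat on the worktop at the start, at any yaw. Origin: about the centre of its underside; lengths are along its x and y, z up. Slides with ordinary friction.
- offcut_corner: loose offcut of set, cream-coloured plaster: a blunt five-sided chunk, 33 x 29 mm, 16 mm thick, 27 g (mass varies by a third). Lies flat on the worktop at the start, at any yaw. Origin: about the centre of its underside; lengths are along its x and y, z up. Slides with ordinary friction.
- offcut_crescent: loose offcut of set, cream-coloured plaster: a piece with one straight and one rounded side, 44 x 20 mm, 12 mm thick, 18 g (mass varies by a third). Lies flat on the worktop at the start, at any yaw. Origin: about the centre of its underside; lengths are along its x and y, z up. Slides with ordinary friction.
- cast_upper: finished dental cast of an upper jaw (bystander), the same cream plaster, loose, 170 g: a trimmed base block 22 mm high with a horseshoe row of teeth on top, 39 mm high in all. Origin: centre of the underside; within 44 mm of it all round. Base 64 mm along x and 66 mm along y. Stands on the far side of the offcuts.
- cast_lower: finished dental cast of a lower jaw (bystander), the same cream plaster, loose, 170 g: a trimmed base block 22 mm high with a horseshoe row of teeth on top, 39 mm high in all. Origin: centre of the underside; within 44 mm of it all round. Base 59 mm along x and 66 mm along y. Stands on the near side of the offcuts.
- bowl: black rubber plaster-mixing bowl (bystander), loose, 116 mm across the rim, 65 mm high; origin: centre of its underside. Behind the work as seen from the robot.
- beaker: white plastic measuring beaker (bystander), loose, 66 mm across, 70 mm high; origin: centre of its underside. Behind the work as seen from the robot.

How it is judged (in metres and radians):
At the end, for the whole second after the job is handed in: All four offcuts lie at rest down in the chute (more than 50 mm below the worktop, inside its shaft), and the two casts, the bowl and the beaker are within 15 mm of where they stood (z of each of offcut_strip, offcut_wedge, offcut_corner, offcut_crescent in the frame of bench below -0.05 m and horizontal distance between each of offcut_strip, offcut_wedge, offcut_corner, offcut_crescent and bench below 0.12 m and linear speed of each of offcut_strip, offcut_wedge, offcut_corner, offcut_crescent below 0.03 m/s and distance of each of cast_upper, cast_lower, bowl, beaker from where it was at the start of the episode below 0.015 m); the robot touches nothing.
It fails at once if an offcut is lifted (more than 30 mm above the worktop) (z of any of offcut_strip, offcut_wedge, offcut_corner, offcut_crescent in the frame of bench above 0.03 m).
It fails at once if the cast upper is shifted by more than 15 mm or tipped by more than 20 degrees (distance of cast_upper from where it was at the start of the episode above 0.015 m or angle between cast_upper's own z axis and vertical above 0.35 rad).
It fails at once if the cast lower is shifted by more than 15 mm or tipped by more than 20 degrees (distance of cast_lower from where it was at the start of the episode above 0.015 m or angle between cast_lower's own z axis and vertical above 0.35 rad).
It fails at once if the bowl is shifted by more than 15 mm or tipped by more than 20 degrees (distance of bowl from where it was at the start of the episode above 0.015 m or angle between bowl's own z axis and vertical above 0.35 rad).
It fails at once if the beaker is shifted by more than 15 mm or tipped by more than 20 degrees (distance of beaker from where it was at the start of the episode above 0.015 m or angle between beaker's own z axis and vertical above 0.35 rad).
It also fails if it takes over 64 s, if anything falls off the work surface, if the arm or the gripper's body presses on something with over 40 N, if the wrist force passes 120 N, or if a joint passes its speed limit or range.

## Working session

There is one attempt and no reset: what is moved stays moved. The work goes in short steps, each a Python script; the robot and the scene stay as the last script left them, time stands still between calls to the robot, and variables do not carry over. Pictures are saved under pics/ and viewed, and the job is handed in when it is done.

```bash
ls; mkdir -p pics
python3 - <<'E'
from plant import ctrl,sensors,optics
import cv2,numpy as np
s=sensors.read_state();print(s['t'],s['eef_pos'],s['eef_rot'],s['grip_width'],ctrl.tcp_to_tips)
for n in("top","side","wrist"):
    im,d=optics.grab_frame(n);cv2.imwrite(f"pics/{n}0.png",im[:,:,::-1]);np.save(f"pics/{n}0d.npy",d)
    p=optics.camera_params(n);print(n,p)
    print((d>0).mean())
E
```

```text
pics
0.0 [ 173.5361519  -547.43987633  255.10961026] [[ 9.53298580e-01  3.02029293e-01 -3.50086969e-04]
 [ 3.02029282e-01 -9.53295884e-01  2.29561493e-03]
 [ 3.59606488e-04 -2.29414297e-03 -9.99997304e-01]] 85.27263285477633 25.0
top {'mtx': array([[431.86349034,   0.        , 254.85382123],
       [  0.        , 431.86349034, 185.83054854],
       [  0.        ,   0.        ,   1.        ]]), 'k1': -0.13251424064420067, 'R': array([[-0.02890966, -0.99931542,  0.0230849 ],
       [-0.98179926,  0.02405093, -0.18839261],
       [ 0.18770843, -0.02811111, -0.98182244]]), 't': array([-9.36996129e-02,  6.03998512e+02,  9.16777804e+02])}
0.9959259033203125
side {'mtx': array([[412.55325915,   0.        , 253.34183108],
       [  0.        , 412.55325915, 191.92383063],
       [  0.        ,   0.        ,   1.        ]]), 'k1': -0.09034445977134323, 'R': array([[-0.85036819, -0.52614404, -0.00681085],
       [-0.22967824,  0.38279557, -0.89482705],
       [ 0.47341508, -0.75936816, -0.44636102]]), 't': array([494.65662157, 193.65442509, 468.91663972])}
0.9959615071614584
wrist {'mtx': array([[280.21732969,   0.        , 255.33399642],
       [  0.        , 280.21732969, 195.54832659],
       [  0.        ,   0.        ,   1.        ]]), 'k1': -0.01332075204659751, 'T_tool_cam': array([[-2.98224721e-04, -9.62014999e-01, -2.72996434e-01,
         6.83661708e+01],
       [ 9.99999947e-01, -2.51165783e-04, -2.07326718e-04,
         1.06089017e-01],
       [ 1.30884049e-04, -2.72996482e-01,  9.62015023e-01,
        -1.18387591e+02],
       [ 0.00000000e+00,  0.00000000e+00,  0.00000000e+00,
         1.00000000e+00]])}
0.996124267578125
```

View pics/top0.png

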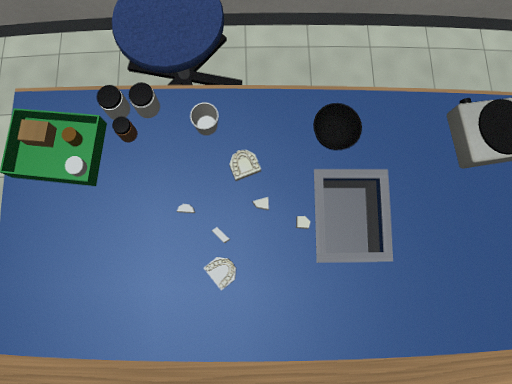

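View pics/side0.png

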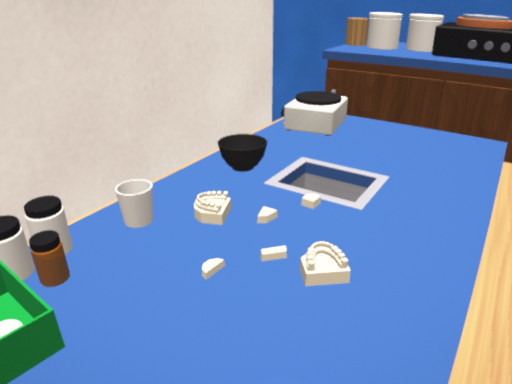

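The top view shows the chute at about (353,216). The offcuts are at (186,209) crescent, (220,235) strip, (262,203) wedge and (303,222) corner. The casts are at (245,164) and (221,272), the bowl at (338,126) and the beaker at (205,117). The side view shows the same layout, with the wedge at (267,215), corner (311,201), strip (274,254) and crescent (213,268). Next I'll measure positions.

```bash
cat > h.py <<'E'
import cv2,numpy as np
from plant import ctrl,sensors,optics
def rays(n,uv,p=None):
    p=p or optics.camera_params(n)
    uv=np.asarray(uv,float).reshape(-1,1,2)
    xn=cv2.undistortPoints(uv,p['mtx'],np.array([p['k1'],0,0,0,0.])).reshape(-1,2)
    d=np.c_[xn,np.ones(len(xn))]@p['R']; o=-p['R'].T@p['t']
    return o,d
def onplane(n,uv,z):
    o,d=rays(n,uv); return o+d*((z-o[2])/d[:,2])[:,None]
def tri(uvt,uvs):
    o1,d1=rays('top',uvt);o2,d2=rays('side',uvs);d1=d1[0]/np.linalg.norm(d1);d2=d2[0]/np.linalg.norm(d2)
    A=np.c_[d1,-d2];s=np.linalg.lstsq(A,o2-o1,rcond=None)[0]
    a=o1+s[0]*d1;b=o2+s[1]*d2
    return (a+b)/2,np.linalg.norm(a-b)
def cream(im):
    hsv=cv2.cvtColor(im,cv2.COLOR_RGB2HSV)
    return cv2.inRange(hsv,(10,15,110),(40,140,255))
def blobs(im,amin=30,amax=3000):
    m=cream(im);cs,_=cv2.findContours(m,cv2.RETR_EXTERNAL,cv2.CHAIN_APPROX_NONE)
    return [c for c in cs if amin<cv2.contourArea(c)<amax]
def cen(c):
    M=cv2.moments(c);return np.array([M['m10']/M['m00'],M['m01']/M['m00']])
def top_blobs(im,ztop=14):
    out=[]
    for c in blobs(im):
        u=cen(c);P=onplane('top',c.reshape(-1,2),ztop)
        out.append((u,cv2.contourArea(c),onplane('top',[u],ztop)[0],P))
    return out
E
python3 - <<'E'
from h import *
np.set_printoptions(precision=1,suppress=True)
for n in('top','side'):
    im=cv2.imread(f'pics/{n}0.png')[:,:,::-1].copy();d=np.load(f'pics/{n}0d.npy')
    p=optics.camera_params(n)
    for c in blobs(im):
        u=cen(c);P=onplane(n,[u],14)[0]
        o,r=rays(n,[u]);X=o+r[0]*d[int(u[1]+.5),int(u[0]+.5)]
        print(n,u,cv2.contourArea(c),P,'depth',X)
# chute by gray
im=cv2.imread('pics/top0.png')[:,:,::-1].copy()
hsv=cv2.cvtColor(im,cv2.COLOR_RGB2HSV)
m=cv2.inRange(hsv,(0,0,70),(180,110,150));cs,_=cv2.findContours(m[:, :],cv2.RETR_CCOMP,cv2.CHAIN_APPROX_NONE)
for c in cs:
    if cv2.contourArea(c)>1500:
        r=cv2.minAreaRect(c);P=onplane('top',cv2.boxPoints(r),0);print(r,P[:,:2].tolist(),P.mean(0))
E
```

```text
top [222.4 268.2] 175.5 [422.5  62.1  14. ] depth [422.5  61.6  22.4]
top [302.3 222.4] 100.0 [ 522.6 -125.6   14. ] depth [ 522.3 -125.1   17.6]
top [243.7 162.5] 462.0 [669.4   7.4  14. ] depth [666.9   7.4  24. ]
top [ 32.4 130. ] 484.5 [767.2 532.4  14. ] depth [752.6 510.5  56.2]
top [57.1 87.9] 246.5 [877.  476.6  14. ] depth [883.1 482.8   0.6]
top [123.5  86.4] 42.0 [873.3 303.7  14. ] depth [880.9 308.7  -3. ]
top [334.6  87.8] 1032.5 [ 857.2 -224.7   14. ] depth [ 863.7 -228.2   -0.9]
side [212.6 269.6] 128.5 [554.2 158.2  14. ] depth [559.6 151.6   7.6]
side [273.  255.2] 142.5 [496.1  80.2  14. ] depth [500.4  72.3   7.7]
side [323.8 266.3] 1055.5 [417.4  66.1  14. ] depth [413.4  76.9  22.4]
side [266.7 217.1] 115.0 [563.6 -16.6  14. ] depth [567.1 -22.7  10. ]
side [310.5 202.2] 109.5 [ 520.1 -109.5   14. ] depth [ 522.6 -115.4   10.6]
side [210.9 207.7] 802.0 [671.1   7.1  14. ] depth [652.6  30.4  30.1]
side [356.5  30.9] 495.0 [ 1654. -3702.    14.] depth [  894.8 -1418.    214.2]
side [422.1  32.2] 877.5 [ 1078.4 -4050.     14. ] depth [  597.9 -1408.5   228. ]
side
[... 401 characters left out ...]
5996094), (76.73802947998047, 57.54133987426758), 87.20729064941406) [[629.8367285568506, -182.04757581972345], [633.5682267461785, -325.0144283348636], [447.5366879279375, -319.39992211899926], [446.2221950072913, -180.680736098538]] [ 539.3 -251.8    0. ]
((365.5, 9.5), (19.0, 291.0), 90.0) [[1123.7900200488878, 60.8393984419718], [1148.9808521303187, -782.1457165401547], [1083.7210525174507, -766.5196581448], [1065.0651752350625, 61.12536825873839]] [1105.4 -356.7    0. ]
((58.5, 12.5), (25.0, 117.0), 90.0) [[1166.33915516047, 686.1247188240869], [1135.7853047752112, 340.3889054945047], [1057.7328497280416, 335.061024576636], [1083.4917567169098, 671.9934408195597]] [1110.8  508.4    0. ]
```

```bash
cat >> h.py <<'E'
def cream(im):
    i=im.astype(int);return (((i[...,0]>110)&(i[...,0]>=i[...,2]-2)&(i.max(2)-i.min(2)<110))*255).astype(np.uint8)
E
python3 - <<'E'
from h import *
np.set_printoptions(precision=1,suppress=True)
T={}
for n in('top','side'):
    im=cv2.imread(f'pics/{n}0.png')[:,:,::-1].copy();d=np.load(f'pics/{n}0d.npy')
    for c in blobs(im):
        u=cen(c)
        P=onplane(n,[u],14)[0]
        if not(350<P[0]<760 and -200<P[1]<220):continue
        o,r=rays(n,[u]);X=o+r[0]*d[int(u[1]+.5),int(u[0]+.5)]
        Q=onplane(n,c.reshape(-1,2),14)[:,:2].astype(np.float32);R=cv2.minAreaRect(Q)
        T[n,len(T)]=u
        print(n,u,cv2.contourArea(c),P,'depth',X,'rect',np.array(R[0]),np.array(R[1]),R[2],'ext',Q.min(0),Q.max(0))
ts=[v for k,v in T.items() if k[0]=='top'];ss=[v for k,v in T.items() if k[0]=='side']
for a in ts:
    for b in ss:
        X,e=tri(a,b)
        if e<12 and -10<X[2]<50:print(a,b,X,e)
# bench yaw: chute collar outline slopes from fitted lines
im=cv2.imread('pics/top0.png')[:,:,::-1].copy()
hsv=cv2.cvtColor(im,cv2.COLOR_RGB2HSV)
m=cv2.inRange(hsv,(0,0,70),(180,110,150));cs,_=cv2.findContours(m,cv2.RETR_CCOMP,cv2.CHAIN_APPROX_NONE)
for c in cs:
    if 3000<cv2.contourArea(c)<9000:
        P=onplane('top',c.reshape(-1,2),0)[:,:2].astype(np.float32);print('chute',cv2.minAreaRect(P),cv2.boxPoints(cv2.minAreaRect(P)))
big=cv2.resize(im[100:300,150:410],None,fx=3,fy=3,interpolation=cv2.INTER_CUBIC);cv2.imwrite('pics/big.png',big[:,:,::-1])
E
```

```text
top [222.8 270. ] 299.5 [418.3  61.4  14. ] depth [418.3  61.   22.1] rect [417.6  62.9] [63.1 56.5] 38.67920684814453 ext [377.9  35.6] [445.6 104.2]
top [302.4 221.8] 115.0 [ 523.9 -125.9   14. ] depth [ 523.5 -125.4   17.9] rect [ 524.6 -127.3] [28.4 25.8] 88.30529022216797 ext [ 511.4 -141.5] [ 537.8 -112.8]
top [261.6 203.3] 95.0 [570. -32.  14.] depth [570.2 -32.1  12.3] rect [569.8 -28.3] [32.8 26. ] 88.05621337890625 ext [556.3 -45.1] [582.4 -12. ]
top [243.5 163.7] 561.5 [666.3   8.   14. ] depth [663.5   8.1  25.5] rect [669.1   9.2] [62.  64.4] 20.31624984741211 ext [629.6 -28.7] [700.3  40.2]
side [211.5 266.8] 270.0 [559.7 153.5  14. ] depth [561.2 151.7  12.3] rect [561.7 153.9] [49.7 28.1] 85.12268829345703 ext [546.4 129.3] [575.4 179.7]
side [273.1 252.8] 263.0 [499.1  74.6  14. ] depth [501.3  70.6  10.8] rect [499.1  73.8] [45.8 31.1] 44.60149383544922 ext [478.   48.2] [519.4  99.8]
side [324.2 264.9] 1653.5 [418.2  62.6  14. ] depth [414.1  74.   22.8] rect [421.8  55. ] [ 71.4 113.3] 27.85686492919922 ext [374.1   2.9] [458.1 119. ]
side [266.4 214.6] 202.5 [568
[... 297 characters left out ...]
 1654.0 [ 502.5 -179.3   14. ] depth [ 552.9 -319.6  -58.3] rect [ 512.4 -197.6] [212.4 168.7] 88.52578735351562 ext [ 426.1 -302.7] [598.  -91.4]
[222.8 270. ] [324.2 264.9] [418.5  61.5  13.2] 0.364399457337678
[261.6 203.3] [266.4 214.6] [571.6 -31.8   9.2] 2.1393302623884654
[243.5 163.7] [211.7 206.9] [666.4   8.6  17.5] 2.1574576675523804
chute ((538.5824584960938, -250.66067504882812), (186.18881225585938, 224.8072509765625), 88.71708679199219) [[ 424.1 -341.2]
 [ 648.9 -346.2]
 [ 653.  -160.1]
 [ 428.3 -155.1]]
chute ((1103.869384765625, -361.5711364746094), (65.0582275390625, 843.4690551757812), 1.7116516828536987) [[1058.8   59. ]
 [1084.  -784.1]
 [1149.  -782.1]
 [1123.8   60.9]]
```

View pics/big.png

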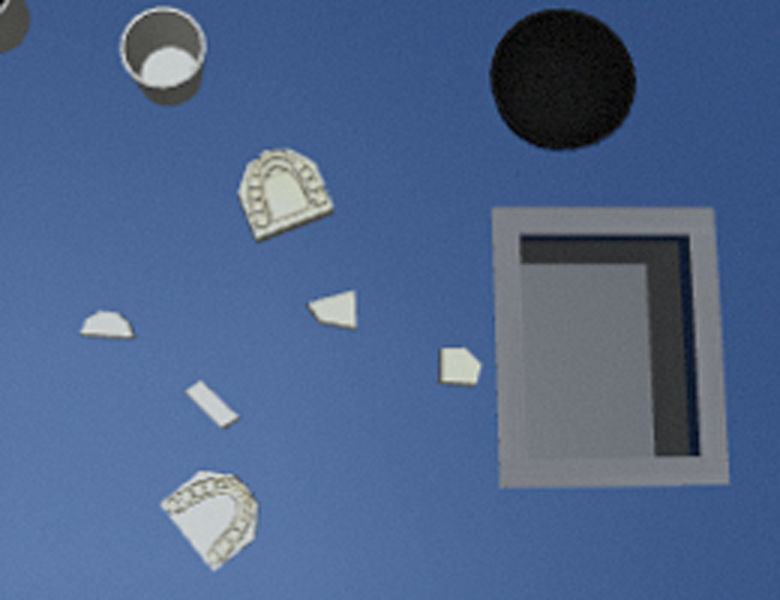

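The crop shows all four offcuts clearly. The chute centre is at about (539,-251), skewed about -1.3°, and its inner edge is near y=-182. The crescent and strip look bluish in the top view, so I'll loosen the mask and triangulate them too. After that I'll move in and touch the worktop to find the tip height.

```bash
cat >> h.py <<'E'
def white(im): return ((im.min(2)>125)*255).astype(np.uint8)
def pieces(im,y0=-200):
    cs,_=cv2.findContours(white(im),cv2.RETR_EXTERNAL,cv2.CHAIN_APPROX_NONE);out=[]
    for c in cs:
        if not 40<cv2.contourArea(c)<400:continue
        u=cen(c);P=onplane('top',[u],14)[0]
        if 440<P[0]<640 and -240<P[1]<230:
            Q=onplane('top',c.reshape(-1,2),14)[:,:2];out.append((u,P,Q.min(0),Q.max(0)))
    return out
RD=np.array([[0,1,0],[1,0,0],[0,0,-1.]])
E
python3 - <<'E'
from h import *
np.set_printoptions(precision=1,suppress=True)
im=cv2.imread('pics/top0.png')[:,:,::-1].copy()
ss=[[211.5,266.8],[273.1,252.8],[266.4,214.6],[310.5,202.2]]
for u,P,a,b in pieces(im):
    X=[tri(u,s) for s in ss];X=min(X,key=lambda t:t[1])
    print(u,P,a,b,'tri',X)
for nm,u,z in(('bowl',(338,126),65),('beaker',(204,116),70)):print(nm,onplane('top',[u],z))
ctrl.move_ptp([520,230,150],RD);ctrl.gripper_to(10)
ctrl.move_l([520,230,45]);
r=ctrl.move_l([520,230,12],vel=25,threshold=4);s=sensors.read_state();print(r,s['eef_pos'],s['force'],s['grip_width'],s['t'])
ctrl.move_l([520,230,s['eef_pos'][2]+5]);s=sensors.read_state();print(s['eef_pos'],s['force'],s['t'],s['eef_rot'])
for n in('side','top'):
    im,_=optics.grab_frame(n);cv2.imwrite(f'pics/{n}1.png',im[:,:,::-1])
E
```

```text
[219.8 234.2] [500.3  66.9  14. ] [484.4  48. ] [517.2  84.7] tri (array([501.7,  67.6,   8.8]), np.float64(2.183379627503475))
[317.4 240.6] [ 479.1 -158.8   14. ] [ 452.7 -164.2] [ 513.1 -155.1] tri (array([ 506.3, -150.1,   -2.3]), np.float64(57.20892375551917))
[302.8 221.4] [ 524.8 -126.8   14. ] [ 511.4 -141.6] [ 537.9 -112.8] tri (array([ 526.8, -127.9,    3.7]), np.float64(2.0135912358553645))
[185.2 207.8] [563.8 146.8  14. ] [555.9 128.5] [573.  165.9] tri (array([564.6, 147.5,   8.3]), np.float64(0.05022565328825289))
[261.9 202.7] [571.4 -32.8  14. ] [558.6 -47.4] [584.8 -12. ] tri (array([572.8, -32.8,   8.5]), np.float64(1.331214809493918))
bowl [[ 739.4 -213.7   65. ]]
beaker [[768.   96.5  70. ]]
True [519.9 230.   25.4] [-1.5 -1.1  5.3] 10.021541612924144 5.525
[520.3 230.1  30.6] [-0.5 -0.1 -0.5] 5.775 [[ 0.  1. -0.]
 [ 1. -0. -0.]
 [-0. -0. -1.]]
```

View pics/side1.png

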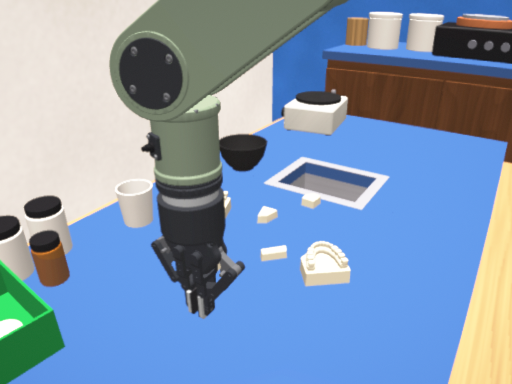

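View pics/top1.png

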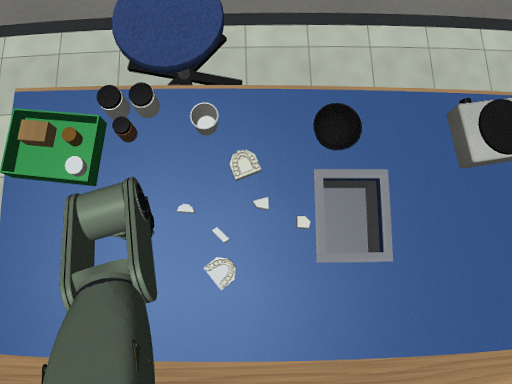

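The worktop contact came at TCP z=25.4, so the tips are 25 mm ahead as stated and the worktop is at about z=0. The views show that nothing has been disturbed. The four triangulated positions agree with the plane casts, and the extra blob at (317,241) is collar glare. I'll sweep the corner piece first.

```bash
cat >> h.py <<'E'
def sweep(x,y0,x1=None,yend=-206,z=29.5,vel=110):
    x1=x if x1 is None else x1
    p=sensors.read_state()['eef_pos']
    if p[2]<105: ctrl.move_l([p[0],p[1],110],vel=250)
    ctrl.move_l([x,y0,110],RD,vel=300)
    ctrl.move_l([x,y0,z],vel=150)
    try:
        ctrl.move_l([x1,yend,z],vel=vel)
    finally:
        s=sensors.read_state();print('end',s['eef_pos'].round(1),'F',s['force'].round(1),'t',s['t'])
def look(tag,names=('side','top')):
    ims=[]
    for n in names:
        im,_=optics.grab_frame(n);ims.append(im[:,:,::-1])
        if n=='top':
            for u,P,a,b in pieces(im):print(u.round(),P.round(1),a.round(1),b.round(1))
    a=np.hstack([i[100:300,150:410] if n=='top' else i[100:300,130:410] for i,n in zip(ims,names)])
    cv2.imwrite(f'pics/{tag}.png',cv2.resize(a,None,fx=1.45,fy=1.45,interpolation=cv2.INTER_CUBIC))
E
python3 - <<'E'
from h import *
sweep(525,-80)
p=sensors.read_state()['eef_pos']
ctrl.move_l([525,p[1],110],vel=250)
ctrl.move_l([566,14,110],RD,vel=300)
look('a')
E
```

```text
end [ 524.8 -205.3   29.4] F [-0.1  0.4  0.6] t 9.5
[219. 233.] [504.   69.7  14. ] [493.4  48. ] [517.2  84.7]
[183. 208.] [564.2 151.5  14. ] [556.2 137.8] [573.  165.9]
[261. 203.] [569.8 -30.7  14. ] [558.9 -38.1] [582.5 -18.8]
```

View pics/a.png

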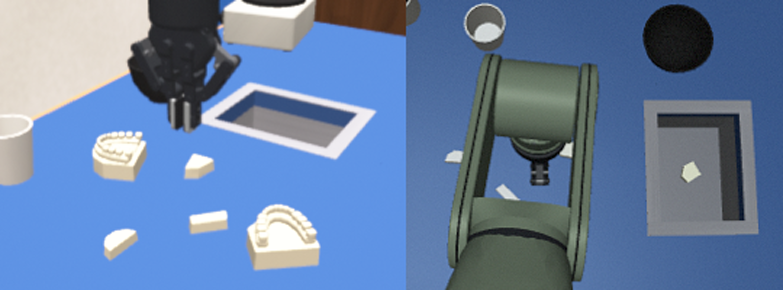

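The picture shows the corner piece lying in the pan at about (691,172), with the rest undisturbed. Next is the wedge. I'll sweep it partway and check before it reaches the edge, then finish.

Run:
```python
from h import *
sweep(567,14,yend=-130)
look('b')
```

```text
end [ 566.9 -129.3   29.4] F [-0.4 -0.7  0.5] t 13.3583
[220. 234.] [500.2  66.7  14. ] [484.4  45.7] [517.2  84.7]
[320. 218.] [ 532.6 -168.5   14. ] [ 519.6 -176.9] [ 548.  -158.1]
[185. 208.] [563.7 147.1  14. ] [555.9 128.5] [573.  165.9]
```

View pics/b.png

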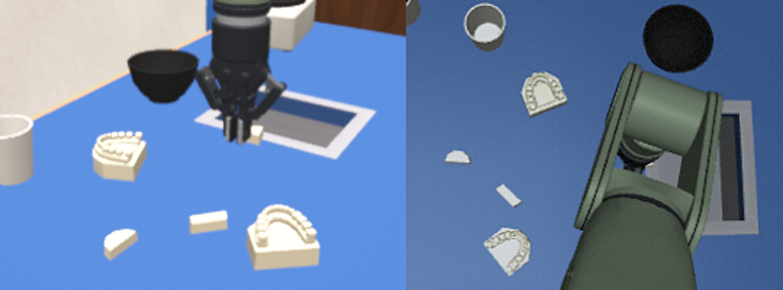

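The wedge is just ahead of the fingers at (258,134), so I'll finish the sweep.

Run:
```python
from h import *
ctrl.move_l([564,-212,29.5],vel=110)
print(sensors.read_state()['force'])
ctrl.move_l([564,-212,110],vel=250)
ctrl.move_l([502,112,110],RD,vel=300)
look('c')
print(sensors.read_state()['t'])
```

```text
[ 0.0240522  -0.30598764 -0.06042705]
[221. 235.] [498.4  64.3  14. ] [484.4  45.7] [517.2  77.9]
[168. 213.] [552.8 187.1  14. ] [544.3 126.1] [562.9 250.7]
16.1833
```

View pics/c.png

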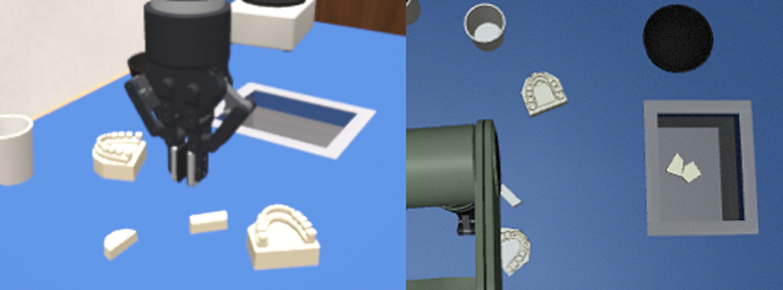

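Both are in the pan. Next is the strip, and I'll stop midway to check it.

Run:
```python
from h import *
sweep(505,112,x1=508,yend=-70)
look('d')
```

```text
end [507.9 -69.4  29.4] F [-0.5  0.  -0.2] t 18.925
[265. 243.] [476.3 -36.6  14. ] [466.2 -51.1] [486.3 -20.6]
[342. 216.] [ 534.5 -220.1   14. ] [ 513.4 -246.2] [ 561.3 -196.3]
[185. 208.] [563.6 147.2  14. ] [555.9 128.5] [573.  165.9]
```

View pics/d.png

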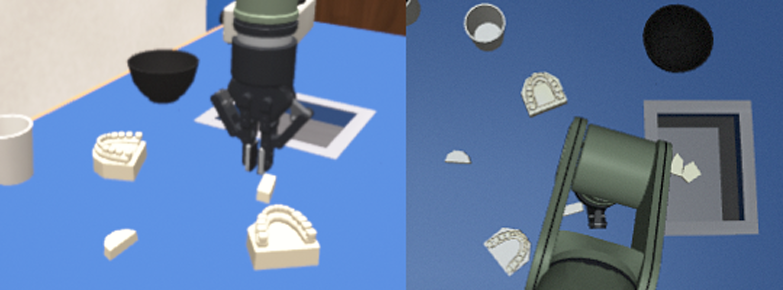

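The strip slipped past the near finger and now lies along y near (476,-40). I'll measure it from the side view.

Run:
```python
from h import *
ctrl.move_l([508,-69,110],vel=250)
ctrl.move_l([508,80,110],vel=300)
look('e')
im,d=optics.grab_frame('side')
m=cream(im)
cs,_=cv2.findContours(m,cv2.RETR_EXTERNAL,cv2.CHAIN_APPROX_NONE)
for c in cs:
    if cv2.contourArea(c)<60: continue
    u=cen(c);P=onplane('side',[u],7)[0]
    if 440<P[0]<640 and -150<P[1]<230:
        Q=onplane('side',c.reshape(-1,2),13)[:,:2];print(u,P,Q.min(0),Q.max(0),cv2.contourArea(c))
```

```text
[263. 244.] [475.6 -31.9  14. ] [464.1 -51.2] [486.3 -13.5]
[190. 208.] [562.  134.9  14. ] [554.5  70.1] [571.2 196.5]
[211.54259259 266.77222222] [565.69376013 146.1446009    7.        ] [547.26398038 128.2174509 ] [576.26703188 178.7511254 ] 270.0
[313.17356322 229.42413793] [478.73056353 -31.69902702   7.        ] [461.1853108  -53.01851071] [488.58567564   5.01015996] 145.0
[269.49722222 205.48333333] [587.46879615 -68.68210309   7.        ] [560.03323711 -97.69595943] [606.38661525 -24.67211664] 60.0
```

View pics/e.png

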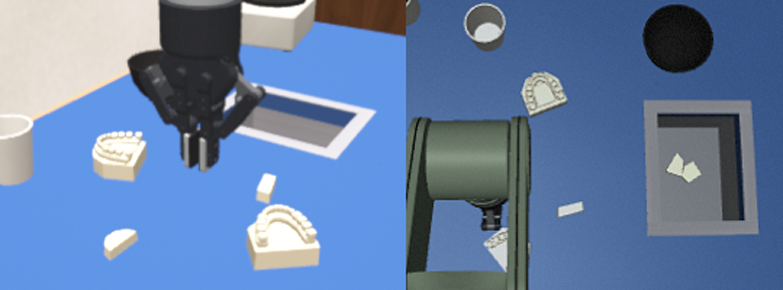

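The strip is now centred at about (477,-34), with its +y end nearer the robot. The narrow fork had let its centre of mass slip past one finger. I'll use a wider fork (28 mm) so that the strip turns broadside across both fingers.

Run:
```python
from h import *
ctrl.gripper_to(28)
sweep(480,12,yend=-50,z=28.5,vel=70)
look('f')
```

```text
end [479.8 -49.8  28.4] F [ 0.6  0.2 -0. ] t 22.7333
[341. 216.] [ 534.7 -218.8   14. ] [ 513.4 -246.2] [ 561.3 -191.6]
[185. 208.] [563.6 147.2  14. ] [555.9 128.5] [573.  165.9]
```

View pics/f.png

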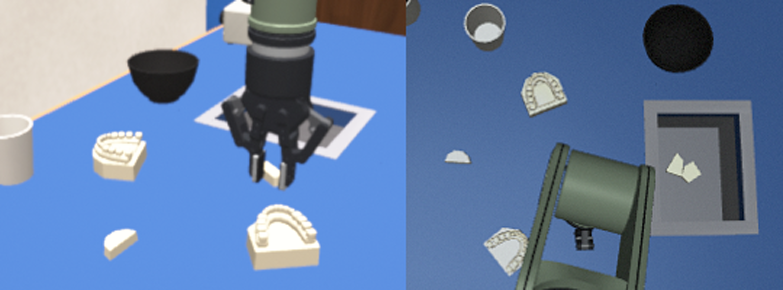

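The strip shows between the two fingers at (270,172), now broadside. I'll continue.

Run:
```python
from h import *
ctrl.move_l([484,-135,28.5],vel=80)
look('g')
```

```text
[185. 208.] [563.6 147.2  14. ] [555.9 128.5] [573.  165.9]
```

View pics/g.png

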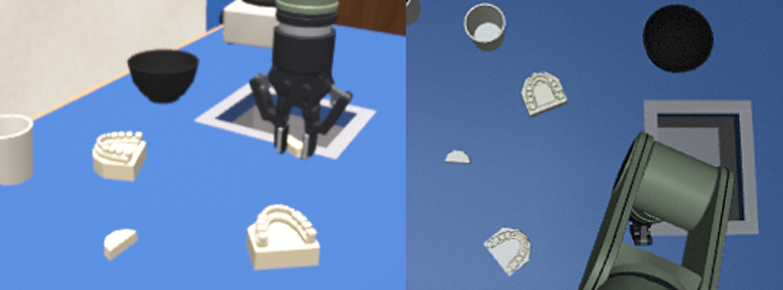

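The strip is being pushed broadside onto the collar at (290,145). I'll finish it and then set up the crescent the same way. The crescent also lies lengthwise along y, with its straight side towards the robot.

Run:
```python
from h import *
ctrl.move_l([490,-216,28.5],vel=90)
ctrl.move_l([490,-216,110],vel=250)
ctrl.move_l([574,200,110],RD,vel=300)
look('i')
print(sensors.read_state()['t'])
ctrl.move_l([574,200,28.5],vel=150)
ctrl.move_l([573,120,28.5],vel=70)
look('j')
```

```text
[185. 208.] [563.7 147.2  14. ] [555.9 128.5] [575.3 165.9]
27.3417
```

View pics/i.png

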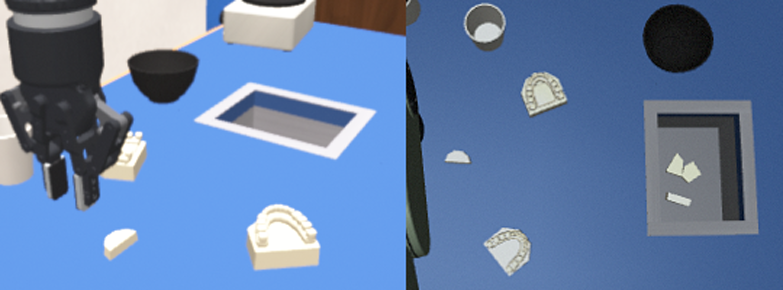

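View pics/j.png

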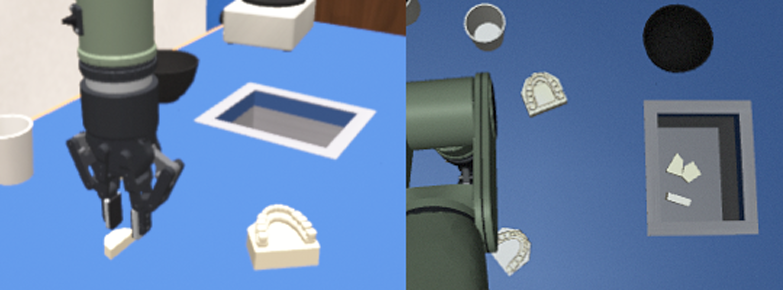

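The strip is in the pan, but the crescent is still at (120,243). The fingers straddled it because the gap was wider than its 20 mm width. I'll lift straight up, re-measure, and retry with a gap narrower than the piece.

Run:
```python
from h import *
print(sensors.read_state()['force'])
ctrl.move_l([573,120,75],vel=80)
ctrl.move_l([573,120,110],vel=200)
ctrl.gripper_to(17)
ctrl.move_l([573,215,110],vel=300)
look('k')
print(sensors.read_state()['t'])
```

```text
[ 0.24777461  0.18657179 -0.96235988]
[185. 207.] [565.7 146.2  14. ] [558.2 126.1] [575.3 165.9]
31.3167
```

View pics/k.png

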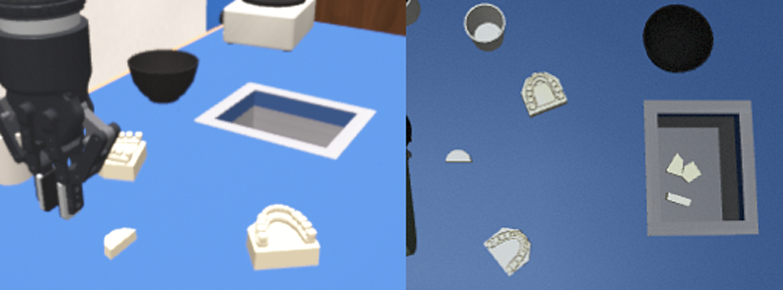

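Run:
```python
from h import *
ctrl.move_l([572,200,110],vel=200)
ctrl.move_l([572,200,28.5],vel=150)
ctrl.move_l([572,115,28.5],vel=70)
look('l')
print(sensors.read_state()['t'])
```

```text
33.725
```

View pics/l.png

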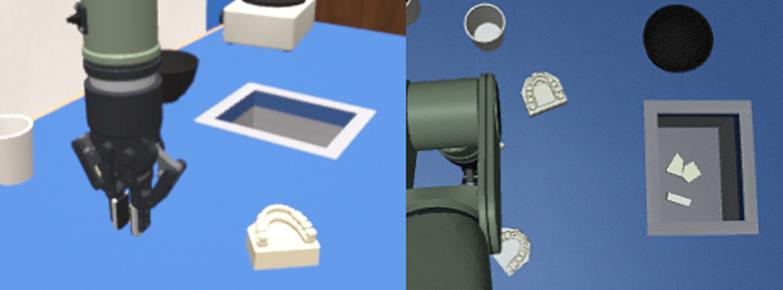

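The crescent is now ahead of the fingers, with a corner showing at (500,145) in the top half. I'll continue partway.

Run:
```python
from h import *
ctrl.move_l([570,40,28.5],vel=80)
look('m')
print(sensors.read_state()['t'])
```

```text
[221. 176.] [636.9  62.4  14. ] [626.7   5.2] [648.6 114. ]
34.9167
```

View pics/m.png

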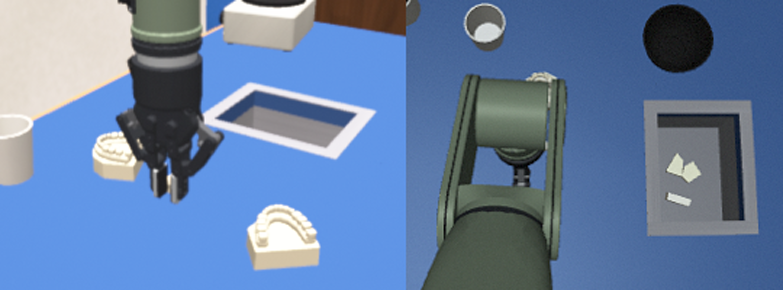

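A bit of cream shows between the fingers at (170,188), so the piece is being carried along in front. I'll continue to just short of the collar.

Run:
```python
from h import *
ctrl.move_l([566,-115,28.5],vel=90)
look('n')
print(sensors.read_state()['t'])
```

```text
[320. 217.] [ 534.7 -166.9   14. ] [ 510.3 -176.9] [ 559.8 -156.6]
36.8917
```

View pics/n.png

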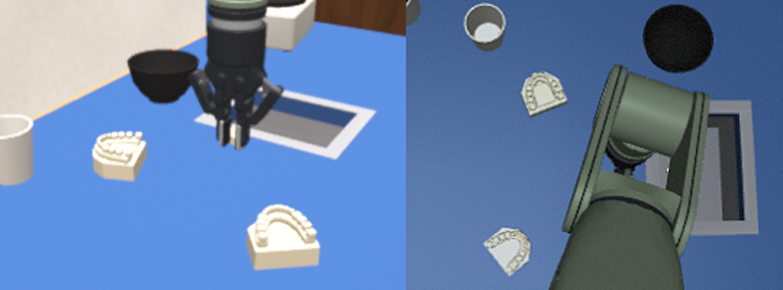

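No piece has been left behind on the bench, so I'll push over the edge and then clear out for a final check.

Run:
```python
from h import *
ctrl.move_l([562,-216,28.5],vel=90)
ctrl.move_l([562,-216,130],vel=250)
ctrl.move_l([500,150,150],RD,vel=300)
look('o')
im,d=optics.grab_frame('top');cv2.imwrite('pics/topo.png',im[:,:,::-1])
print(sensors.read_state()['t'])
```

```text
40.2667
```

View pics/o.png

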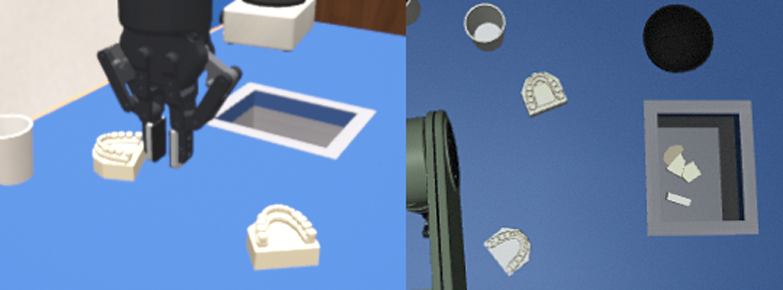

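All four are in the shaft, and the crescent at (674,154) looks tilted against the wall. I'll check its depth and whether it is still, and compare the bystanders with the first picture.

Run:
```python
from h import *
np.set_printoptions(precision=1,suppress=True)
im,d=optics.grab_frame('top')
im0=cv2.imread('pics/top0.png')[:,:,::-1];imo=cv2.imread('pics/topo.png')[:,:,::-1]
for u in((335,206),(333,203),(337,208),(336,214),(346,218),(338,237)):
    o,r=rays('top',[u]);print(u,o+r[0]*d[u[1],u[0]])
print('still diff in chute',cv2.absdiff(im,imo)[165:265,315:395].max())
for n,(a,b,c,e) in dict(up=(140,190,222,268),low=(248,298,198,246),bowl=(98,156,308,366),beaker=(98,138,185,222)).items():
    A=[cv2.cvtColor(np.ascontiguousarray(i[a:b,c:e]),cv2.COLOR_RGB2GRAY).astype(np.float32) for i in(im0,im)]
    print(n,cv2.phaseCorrelate(*A),np.abs(A[0]-A[1]).mean())
```

```text
(335, 206) [ 575.8 -231.5 -107.8]
(333, 203) [ 585.  -228.1 -114.7]
(337, 208) [ 571.5 -238.4 -116.5]
(336, 214) [ 555.2 -234.2 -113.9]
(346, 218) [ 543.4 -259.6 -110.6]
(338, 237) [ 494.3 -236.2 -115.7]
still diff in chute 15
up ((0.03515735333432346, 0.05434226838168854), 0.9712827567259471) 5.91
low ((-0.003027865573194788, -0.03956154077727092), 0.9480176113049189) 6.67
bowl ((0.015166854556536435, -0.13751449050194253), 0.952649733490414) 4.1037455
beaker ((-0.06434255134488964, -0.04018131108216494), 0.9728449918329716) 5.4
```

All four pieces lie at z≈-108 to -116 mm and are at rest. The bystanders have shifted less than 0.15 px (under 0.4 mm), and the gripper is clear, so I'm handing in.

```bash
python3 -c "
from h import *
print(sensors.read_state()['t'],sensors.read_state()['force']);ctrl.finish_job()"
```

```text
40.3167 [0.1289842  0.5059849  1.68726663]
the job is handed in; nothing more can be done
```

I swept all four offcuts into the waste chute with the fingertips, in the order corner, wedge, strip, crescent. I only pushed them, and handed the job in at 40.3 s of the 64 s allowed.

**What went wrong on the way:**
- **Strip:** it slipped past the narrow fork once. I re-measured it and pushed it broadside with a wider finger gap.
- **Crescent:** on the first try the fingers straddled it because the gap was wider than the piece. It worked with a 17 mm gap.

**Last checks before handing in:**
- **Offcuts:** depth readings put all four pieces at z of about -108 to -116 mm inside the shaft. They were still between two frames.
- **Casts, bowl and beaker:** they moved less than 0.15 px from the first top picture, which is under about 0.4 mm.
- **Robot:** the gripper was clear of everything, at 150 mm height.
- **Disagreement:** triangulated heights of the loose pieces came out about 4–9 mm, against 12–16 mm stated. Blob centres also take in the pieces' sides in the side view, so this did not affect the sweeps.

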